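Sort kiln props by length into the sliding cradles of a rack

TASK

Sort the three look-alike kiln props by length: lay each one in the row of the rack whose sliding cradle fits it - shortest prop in the row nearest you, longest in the farthest - so that it lies flat on the cradle floor between both end blocks, not perched on them. The cradles have been left slid to one side or the other, so see or feel where each one is.

Things in the scene. Friction and masses are not known exactly. Their poses are not given: they have to be found in the camera images.
- prop_short_mid (a point): Centre of the short kiln prop, a cream fireclay bar of square section 30 x 30 mm, 90 mm long, lying flat (centre 15 mm above what it lies on), about 117 g. Its y axis runs along the length, x and z across. It belongs in the row nearest the robot (rack x = -0.070) of the rack.
- prop_medium_mid (a point): Centre of the medium kiln prop, a cream fireclay bar of square section 30 x 30 mm, 115 mm long, lying flat (centre 15 mm above what it lies on), about 150 g. Its y axis runs along the length, x and z across. It belongs in the middle row (rack x = 0) of the rack.
- prop_long_mid (a point): Centre of the long kiln prop, a cream fireclay bar of square section 30 x 30 mm, 140 mm long, lying flat (centre 15 mm above what it lies on), about 182 g. Its y axis runs along the length, x and z across. It belongs in the row farthest from the robot (rack x = +0.070) of the rack.
- rack: Wooden rack fixed to the table: board 216 (x) by 242 (y) by 10 mm thick, origin at the centre of its underside, z up. Three rows run along its y axis, 70 mm apart; in each a plywood cradle slides along y, 20 mm either way. Where the cradles stand is not measured: see or feel it. They stay put under pushes below 8 N. The sides are open in the middle; nothing beside a cradle is higher than its floor.
- row_short (a point): Middle of the short row (rack x = -0.070, y = 0), at cradle floor height, 15 mm above the table; fixed. Its cradle: 98 mm between two end blocks (16 mm thick, tops 14 mm above the floor), 38 mm between side cheeks as high, which reach 18 mm in from each end block; centre anywhere within 20 mm of this point along y. Seated, the prop's centre is 15 mm above it.
- row_medium (a point): Middle of the medium row (rack x = +0.000, y = 0), at cradle floor height, 15 mm above the table; fixed. Its cradle: 123 mm between two end blocks (16 mm thick, tops 14 mm above the floor), 38 mm between side cheeks as high, which reach 18 mm in from each end block; centre anywhere within 20 mm of this point along y. Seated, the prop's centre is 15 mm above it.
- row_long (a point): Middle of the long row (rack x = +0.070, y = 0), at cradle floor height, 15 mm above the table; fixed. Its cradle: 148 mm between two end blocks (16 mm thick, tops 14 mm above the floor), 38 mm between side cheeks as high, which reach 18 mm in from each end block; centre anywhere within 20 mm of this point along y. Seated, the prop's centre is 15 mm above it.
Things that resemble listed ones, but are neither listed nor needed, are in the scene too. What is shaped like the part that bears prop_medium_mid but black is not meant.

How it is judged:
By the outcome, as a careful person would: the job done as asked, in the order asked, and still so for the second after the job is handed in, with the robot touching nothing.
It also fails if it takes over 72 s, if anything falls off the work surface, if the arm or the gripper's body presses on something with over 40 N, if the wrist force passes 120 N, or if a joint passes its speed limit or range.

ROBOT

A 7-joint arm with a two-finger parallel gripper is mounted at the origin on a cart in front of the work surface, level with it; the furniture and walls round the work are solid. World frame = base frame: x ahead of the robot, y to its left, z up, the work surface at z = 0. Lengths are in mm, angles in rad, forces in N, time in s.
With the tool pointing down it reaches from about 400 to 875 mm from the base axis. Payload 4.4 kg.
Tool frame: the origin (TCP) lies at the very end of the fingers, on their centre line; the grasp point (between the pads) lies 19 mm behind it; z points along the fingers, x is the direction in which the jaws open and shut, and the axes are right-handed (so a half turn about z gives the same grasp; the last joint's range is limited). The gripper opens to 85 mm and grips with 20 to 120 N. Pads are 22 mm wide; open, the fingers measure 114 mm over their backs; the gripper's body (76 mm by 85 mm) begins 54 mm behind the grasp point. The pads swing forward as they close: fully open they stand 13 mm farther back than shut.
Start: joints at [1.166, 0.628, 0.038, 1.517, -0.027, 0.996, -0.02], TCP at [216.059, -613.055, 231.313] pointing down, gripper open.
Joint ranges: [-3.06, 3.06], [-0.37, 2.12], [-1.25, 1.32], [0.18, 2.47], [-1.1, 4.24], [0.23, 1.98], [-2.94, 2.94]. Speed limits (rad/s): [2.57, 2.57, 3.14, 3.14, 3.14, 3.14, 3.14].

INTERFACE

Orientations are given as [roll, pitch, yaw] about the fixed x, y, z axes, in that order (R = Rz(yaw) Ry(pitch) Rx(roll)).
In Python, from cell import ctrl gives the robot as it stands.
- The arm moves only by the shell command python3 -m creep 'ROWS'. ROWS is text: rows parted by semicolons, each of 7 numbers parted by spaces: the shift along the tool's x, y, z in units of 40 mm (1.0 is 40 mm), then the turn, a rotation vector about the tool's x, y, z in degrees, then the closure, from 0 (fully open) to 1 (shut). In form: x y z rx ry rz grip; .... A call has 1 to 10 rows; each row is the pose to reach, as a shift and turn from the pose commanded when the call began, along the tool's axes at that moment; what a row does not reach only later rows make up. A row lasts 1/12 s, in which the tool goes at most 41.7 mm and 7.16 degrees, less where a joint would pass 70% of its speed; a pose out of reach is approached as far as the arm can. A call with a gripper value outside its range is refused whole. The fingers move at their own pace and stop on an object; the grip force is fixed at half the most. Time passes only in rows, so rows that repeat a pose let the fingers close. It gives the time, the measured TCP pose, the force and the opening at its end, in the units of the state.
- ctrl.read_state(): the state, without advancing time (a new reading comes with each control period).
- ctrl.get_image(name): name is "scene" or "top" or "wrist"; returns a dict with "img" (480x640x3 uint8, red, green, blue), "vfov" (degrees; the focal length in pixels is half the picture's height over the tangent of half this angle, whatever the lens; pixels are square), "cx", "cy" (the principal point, pixels), "distortion" ([k1, k2, p1, p2, k3] as OpenCV has them; the pictures are not rectified), "T" (4x4, takes a point from camera to world coordinates); the wrist camera has in their place "tool_from_camera" (4x4, takes a point from camera to tool coordinates, whose origin is the TCP and whose axes are the tool frame's). Camera axes: x right, y up, looking along -z (the intrinsics and any distortion apply to the point x, -y, -z); pixel columns grow to the right and rows downward; lengths in mm; the calibration is good to about 2 mm. A picture is of the moment at which its call begins: read the wrist's pose just before it. There is no depth.
- ctrl.finish_job(): hands the job in, once; it reports no verdict.
Trained networks look in the newest picture that a camera, given by its name, has taken for a name from the list of things; names that differ only in an ending like _2 or _b are one class to them, and where a whole thing is asked for, a point or a joint stands for the part that bears it (a point fixed in the world has none). Each returns a list of dicts, best first, with "score" (0 to 1); they miss things now and then, are a little off and sometimes report something else, mostly with a low value. They report only what shows in the picture. A call takes as long as a camera call. They do not tell look-alikes from the thing itself.
- ctrl.boxes_of(camera, thing): "rect" ([left, top, right, bottom] in pixels, round what is visible of it).
- ctrl.cut_out(camera, thing): "pixels" (480x640 bool, what is visible of it) and "rect" ([left, top, right, bottom] in pixels, round what is visible of it).
The state is a dict: "clock": time; "qpos": joint angles; "qd": joint speeds; "tau": joint torques, N m; "eef_pos": TCP position; "tool_rot": TCP orientation; "force": force on the tool from outside, world axes, zero at the start; "torque": the same for the moment, N m; "width": finger opening in mm.
Only numpy, scipy, OpenCV 4.12 (cv2) and the standard library are available. Lean on these libraries where they do the work, as an engineer would, in place of code of your own. Each camera call takes 0.05 s, during which the arm holds its last target.

## Working session

There is one attempt and no reset: what is moved stays moved. The work goes in short steps, Python scripts to look and compute and a shell command to move; the robot and the scene stay as the last step left them, time stands still between calls to the robot, and variables do not carry over. Pictures are saved under pics/ and viewed, and the job is handed in when it is done.

```bash
mkdir -p pics; ls; cat > h.py <<'E'
import numpy as np, cv2
from cell import ctrl
def snap(cam,fn):
    s=ctrl.read_state(); im=ctrl.get_image(cam)
    cv2.imwrite('pics/'+fn,im['img'][:,:,::-1]); im['state']=s
    return im
def K(im):
    f=240/np.tan(np.radians(im['vfov'])/2)
    return np.array([[f,0,im['cx']],[0,f,im['cy']],[0,0,1.]])
E
python3 - <<'E'
from h import *
s=ctrl.read_state(); print(s)
for c in ['scene','top','wrist']:
    im=snap(c,c+'0.png'); print(c,im['vfov'],im['cx'],im['cy'],im['distortion']); print(np.round(im.get('T',im.get('tool_from_camera')),3))
E
```

```text
pics
{'clock': 0.0, 'qpos': array([ 1.16621662,  0.62932454,  0.03845465,  1.51839731, -0.02700015,
        0.99628502, -0.01998917]), 'qd': array([ 1.90845530e-03, -5.03303551e-05,  7.26295753e-04,  5.06287712e-04,
       -4.20962453e-04, -5.72656990e-04,  2.16966347e-04]), 'tau': array([-1.01507270e-03, -5.63398147e+01,  1.22641660e+00, -1.93448085e+01,
        1.12274659e-02,  1.05010509e-02, -8.46321413e-08]), 'eef_pos': array([ 215.82754184, -612.44907756,  230.39393699]), 'tool_rot': array([ 3.14156086e+00,  1.89558672e-03, -1.23201683e+00]), 'force': array([ 0.00218807, -0.86200121, -0.12522271]), 'torque': array([-0.04037768,  0.00803181,  0.03478795]), 'width': 85.0808225262717}
scene 53.60536775078286 325.3431848119283 241.00936992935365 [-0.01619797  0.          0.          0.          0.        ]
[[-8.45000e-01  3.64000e-01 -3.91000e-01  9.19860e+01]
 [-5.34000e-01 -5.74000e-01  6.20000e-01  9.82869e+02]
 [ 1.00000e-03  7.33000e-01  6.80000e-01  8.24211e+02]
 [ 0.00000e+00  0.00000e+00  0.00000e+00  1.00000e+00]]
top 57.28259166828664 327.01753902449894 237.52248525583028 [-0.00376824  0.          0.          0.          0.        ]
[[-1.000000e-03  9.970000e-01 -7.100000e-02  4.224940e+02]
 [-1.000000e+00 -3.000000e-03 -2.000000e-02  2.617320e+02]
 [-2.000000e-02  7.100000e-02  9.970000e-01  1.249816e+03]
 [ 0.000000e+00  0.000000e+00  0.000000e+00  1.000000e+00]]
wrist 65.51383883929488 313.4386016937059 241.14647247917605 [-0.06921655  0.          0.          0.          0.        ]
[[ 1.00000e+00 -1.00000e-03  0.00000e+00 -4.51000e-01]
 [-0.00000e+00 -9.64000e-01 -2.66000e-01 -6.73210e+01]
 [ 0.00000e+00  2.66000e-01 -9.64000e-01 -1.41808e+02]
 [ 0.00000e+00  0.00000e+00  0.00000e+00  1.00000e+00]]
```

View pics/scene0.png

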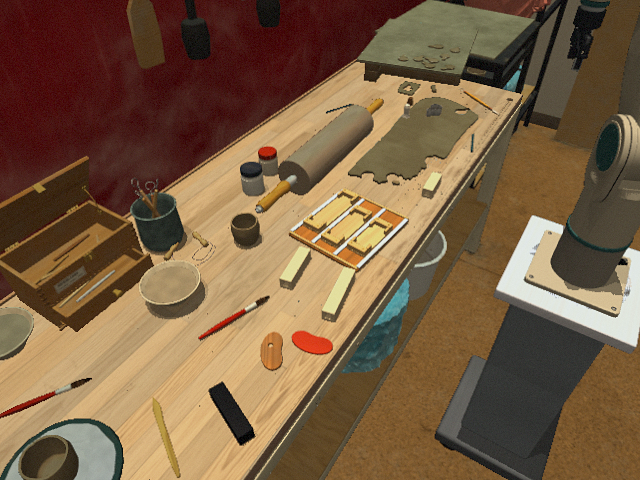

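View pics/top0.png

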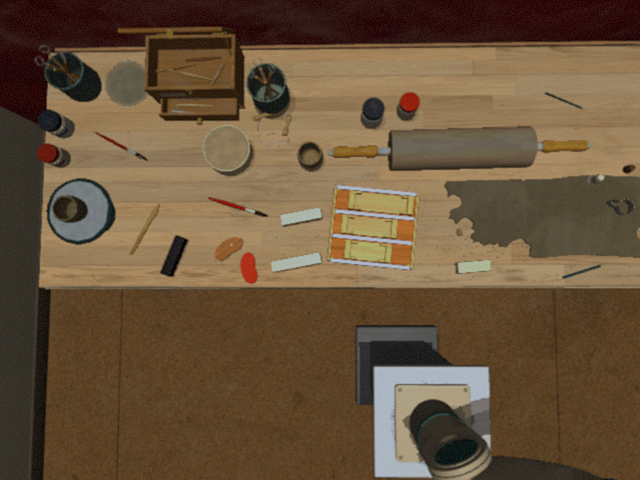

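```bash
python3 - <<'E'
from h import *
for t in ['prop_short_mid','prop_medium_mid','prop_long_mid','rack']:
    for d in ctrl.cut_out('top',t):
        p=d['pixels'].astype(np.uint8)
        c=max(cv2.findContours(p,0,2)[0],key=cv2.contourArea)
        print(t,round(d['score'],2),d['rect'],p.sum(),np.round(cv2.minAreaRect(c)[0],1),np.round(cv2.minAreaRect(c)[1],1),round(cv2.minAreaRect(c)[2],1))
print(ctrl.read_state()['clock'])
E
```

```text
prop_short_mid 0.76 [455.4, 256.6, 489.2, 270.9] 389 [472.  266.5] [12.1 34.3] 86.8
prop_medium_mid 0.94 [164.0, 235.8, 187.8, 275.6] 575 [174.1 255.4] [13.9 42.7] 21.8
prop_medium_mid 0.91 [281.9, 206.1, 321.1, 225.6] 451 [301.4 216.2] [11.5 41. ] 79.4
prop_long_mid 0.74 [326.3, 184.2, 420.5, 266.3] 6452 [373.2 227.3] [85.4 78. ] 5.5
prop_long_mid 0.64 [270.8, 256.0, 323.1, 272.6] 605 [296.4 261.6] [12.9 50.7] 80.1
rack 0.61 [327.1, 181.8, 420.4, 269.1] 6640 [373.6 226.5] [86.3 78.1] 5.7
0.35
```

The scene shows three cream props: the short one is right of the rack, at top px (472,266). The medium (301,216) and long (297,262) are left of it. The black bar at (174,255) is a decoy, and the rack is at (373,227). Next I'll get coarse positions.

```bash
cat >> h.py <<'E'
def toolT(s):
    from scipy.spatial.transform import Rotation as R
    T=np.eye(4); T[:3,:3]=R.from_euler('xyz',s['tool_rot']).as_matrix(); T[:3,3]=s['eef_pos']; return T
def camT(im): return im['T'] if 'T' in im else toolT(im['state'])@im['tool_from_camera']
def back(im,uv,z):
    uv=np.atleast_2d(np.float64(uv)); T=camT(im)
    n=cv2.undistortPoints(uv[:,None],K(im),np.array(im['distortion']))[:,0]
    d=np.c_[n[:,0],-n[:,1],-np.ones(len(n))]@T[:3,:3].T
    return T[:3,3]+d*((z-T[2,3])/d[:,2])[:,None]
def proj(im,P):
    P=np.atleast_2d(np.float64(P)); T=camT(im)
    c=(P-T[:3,3])@T[:3,:3]; c=c*[1,-1,-1]
    return cv2.projectPoints(c,np.zeros(3),np.zeros(3),K(im),np.array(im['distortion']))[0][:,0]
E
python3 - <<'E'
from h import *
im=ctrl.get_image('top')
P=back(im,[[472,264],[301.4,216.2],[296.4,263]],25); print(P.round(0))
print(back(im,[[337,187],[418,192],[411,268],[329,262]],8).round(0))
g=im['img'][170:290,260:500]; cv2.imwrite('pics/crop.png',cv2.resize(g,None,fx=3.3,fy=3.3,interpolation=cv2.INTER_CUBIC)[:,:,::-1])
E
```

```text
[[ 435. -114.   25.]
 [ 570.  358.   25.]
 [ 438.  372.   25.]]
[[655. 258.   8.]
 [640.  28.   8.]
 [424.  51.   8.]
 [441. 281.   8.]]
```

View pics/crop.png

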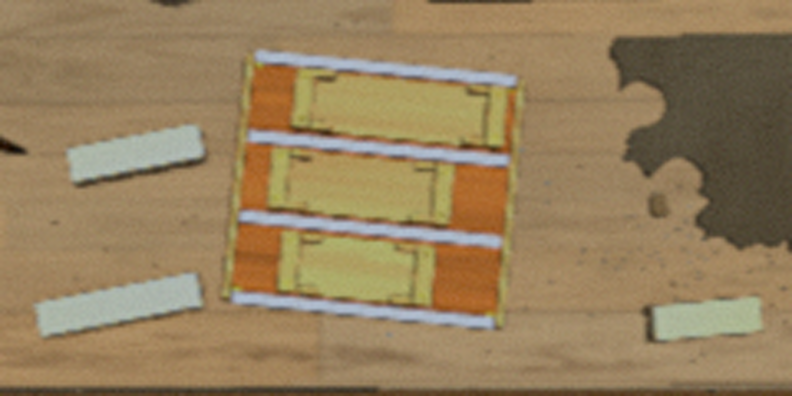

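```bash
cat >> h.py <<'E'
def goal(xyz,yawdeg,s=None,down=True):
    """row (units) from present pose to tool-down pose"""
    from scipy.spatial.transform import Rotation as R
    s=s or ctrl.read_state(); T=toolT(s)
    Rg=R.from_euler('xyz',[np.pi,0,np.radians(yawdeg)])
    d=T[:3,:3].T@(np.array(xyz)-T[:3,3])/40
    r=(R.from_matrix(T[:3,:3]).inv()*Rg).as_rotvec(degrees=True)
    print('row',d.round(3),r.round(2),'clock',round(s['clock'],2))
E
python3 -c "
from h import *
goal([435,-120,190],6)"
```

```text
row [-9.805 -9.259  1.032] [-1.000e-02  1.000e-02 -7.659e+01] clock 0.4
```

```bash
python3 -m creep '-9.8 -9.26 1 0 0 -76.6 0;-9.8 -9.26 1 0 0 -76.6 0;-9.8 -9.26 1 0 0 -76.6 0;-9.8 -9.26 1 0 0 -76.6 0;-9.8 -9.26 1 0 0 -76.6 0;-9.8 -9.26 1 0 0 -76.6 0;-9.8 -9.26 1 0 0 -76.6 0;-9.8 -9.26 1 0 0 -76.6 0;-9.8 -9.26 1 0 0 -76.6 0;-9.8 -9.26 1 0 0 -76.6 0'
python3 -c "
from h import *
goal([435,-120,190],6)"
```

```text
clock: 1.23
eef_pos: [385.4, -231.7, 200.8]
tool_rot: [3.141, -0.001, 0.024]
force: [0.2, -0.6, 0.1]
width: 85.4
row [ 1.306 -2.763  0.268] [ 0.04 -0.05 -4.65] clock 1.23
```

```bash
python3 -m creep '1.2 -2.65 0.25 0 0 -4.6 0;1.2 -2.65 0.25 0 0 -4.6 0;1.2 -2.65 0.25 0 0 -4.6 0;1.2 -2.65 0.25 0 0 -4.6 0;1.2 -2.65 0.25 0 0 -4.6 0;1.2 -2.65 0.25 0 0 -4.6 0'
python3 - <<'E'
from h import *
im=snap('wrist','w1.png'); print(im['state']['eef_pos'],im['state']['tool_rot'],im['state']['force'])
for d in ctrl.cut_out('wrist','prop_short_mid'):
    p=d['pixels'].astype(np.uint8); c=max(cv2.findContours(p,0,2)[0],key=cv2.contourArea)
    print(d['score'],d['rect'],p.sum()); b=cv2.boxPoints(cv2.minAreaRect(c)); print(b.round(1).tolist()); print(back(im,b,30).round(1))
E
```

```text
clock: 1.73
eef_pos: [430.7, -127.1, 190.5]
tool_rot: [3.141, 0.0, 0.098]
force: [0.6, -1.0, -0.3]
width: 85.0
[ 430.67596218 -127.07606603  190.53820371] [3.14095454e+00 4.73532626e-04 9.82234201e-02] [ 0.58616755 -1.02703786 -0.28009717]
0.85 [292.0, 151.0, 329.4, 261.7] 4059
[[292.0, 153.0], [331.0, 153.0], [331.0, 262.0], [292.0, 262.0]]
[[ 407.9  -72.3   30. ]
 [ 438.7  -69.3   30. ]
 [ 448.7 -159.7   30. ]
 [ 415.6 -163.    30. ]]
```

View pics/w1.png

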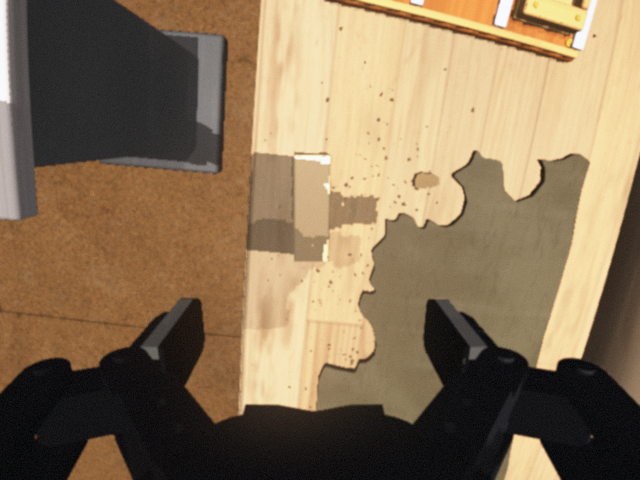

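```bash
python3 -c "
from h import *
goal([428,-116,7],5.5)"
```

```text
row [-0.028 -0.31   4.588] [ 0.04  0.02 -0.03] clock 1.83
```

```bash
python3 -m creep '-0.03 -0.31 2 0 0 0 0;-0.03 -0.31 3 0 0 0 0;-0.03 -0.31 3.8 0 0 0 0;-0.03 -0.31 4.3 0 0 0 0;-0.03 -0.31 4.55 0 0 0 0;-0.03 -0.31 4.55 0 0 0 0;-0.03 -0.31 4.55 0 0 0 0'
python3 -c "
from h import *
goal([428,-116,7],5.5)"
```

```text
clock: 2.42
eef_pos: [426.7, -115.4, 6.3]
tool_rot: [-3.14, 0.004, 0.096]
force: [-0.0, 0.0, -0.5]
width: 85.5
row [ 0.03   0.018 -0.018] [-0.09  0.22  0.01] clock 2.42
```

```bash
python3 -m creep '0 0 0 0 0 0 1;0 0 0 0 0 0 1;0 0 0 0 0 0 1;0 0 0 0 0 0 1;0 0 0 0 0 0 1;0 0 0 0 0 0 1;0 0 0 0 0 0 1;0 0 0 0 0 0 1'
python3 -c "
from h import *
goal([500,100,210],-4.5)"
```

```text
clock: 3.08
eef_pos: [429.0, -114.7, 9.6]
tool_rot: [3.14, -0.001, 0.098]
force: [-0.8, -0.4, 7.5]
width: 28.7
row [ 2.299 -5.161 -5.014] [ 0.08 -0.09 10.11] clock 3.08
```

```bash
python3 -m creep '0 0 -1 0 0 0 1;0 0 -2 0 0 0 1;0 -0.5 -3 0 0 0 1;1 -2 -4 0 0 5 1;2 -3 -5 0 0 10 1;2.3 -4 -5 0 0 10 1;2.3 -5.1 -5 0 0 10 1;2.3 -5.1 -5 0 0 10 1;2.3 -5.1 -5 0 0 10 1'
python3 - <<'E'
from h import *
im=snap('wrist','w2.png'); print(im['state']['eef_pos'],im['state']['tool_rot'],im['state']['force'],im['state']['width'])
np.save('w2.npy',im,allow_pickle=True)
E
```

```text
clock: 3.83
eef_pos: [501.2, 104.5, 211.0]
tool_rot: [-3.136, -0.004, -0.071]
force: [0.3, 0.8, -0.5]
width: 28.7
[501.20114909 104.51719457 210.95911799] [-3.13633297 -0.0043611  -0.07066655] [ 0.32193748  0.82547897 -0.47428174] 28.74908577761806
```

View pics/w2.png

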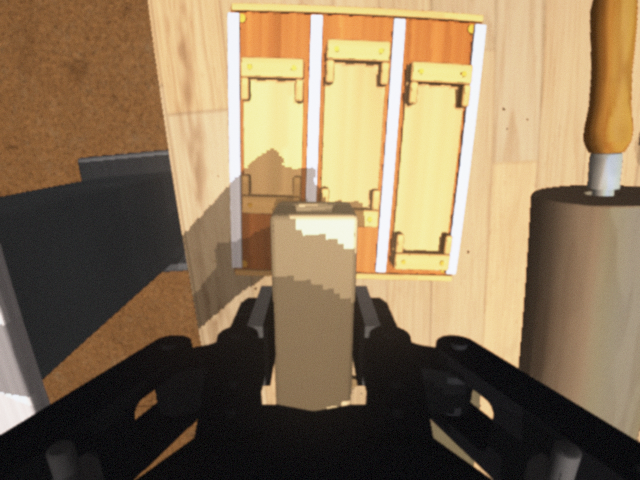

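```bash
python3 - <<'E'
from h import *
im=cv2.imread('pics/w2.png'); g=cv2.resize(im[0:290,210:500],None,fx=2.05,fy=2.05,interpolation=cv2.INTER_CUBIC)
for k in range(0,290,20):
    cv2.putText(g,str(k),(0,int(k*2.05)+4),0,.35,(255,0,255),1); cv2.line(g,(18,int(k*2.05)),(24,int(k*2.05)),(255,0,255),1)
    cv2.putText(g,str(210+k),(int(k*2.05)-8,590),0,.35,(255,0,255),1)
cv2.imwrite('pics/w2c.png',g)
E
```

```text
(no output)
```

View pics/w2c.png

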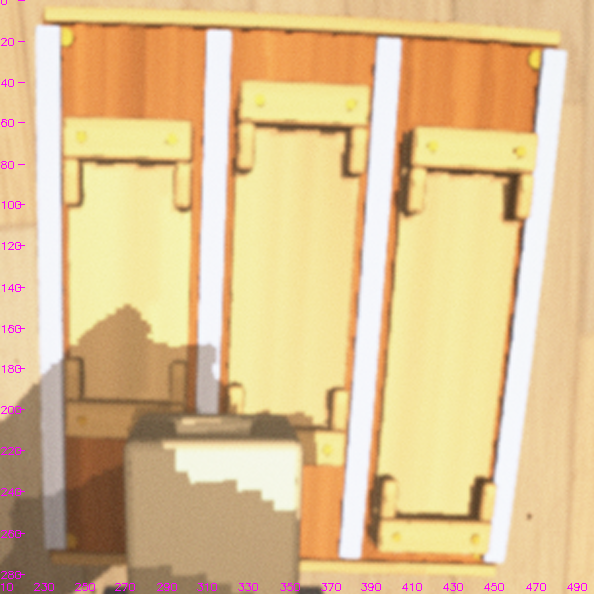

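```bash
python3 - <<'E'
from h import *
im=np.load('w2.npy',allow_pickle=True).item()
print(camT(im)[:3,3])
for n,a,b in [('S',(271.9,58.8),(271.5,213.4)),('M',(359.5,41),(349,226.3)),('L',(442,64.1),(421.7,269))]:
    P=back(im,[a,b],29); d=P[0]-P[1]; print(n,P.round(1).tolist(),'mid',P.mean(0).round(1),'len',np.linalg.norm(d).round(1),'yaw',np.degrees(np.arctan2(-d[0],d[1])).round(2))
c=np.array([(46,12),(560,38),(497,570),(50,556)])/2.05+[210,0]
P=back(im,c,10); print(P.round(1).tolist(), P.mean(0))
# prop near end top corners in hand
b=np.array([(127,440),(300,437)])/2.05+[210,0]
for z in (205,215,222,230): print(z,back(im,b,z).round(1).tolist())
E
```

```text
[505.04575501 171.45663205 353.11872566]
S [[477.5, 238.5, 29.0], [465.1, 111.9, 29.0]] mid [471.3 175.2  29. ] len 127.2 yaw -5.59
M [[548.8, 247.1, 29.0], [532.9, 95.3, 29.0]] mid [540.8 171.2  29. ] len 152.6 yaw -5.99
L [[615.6, 225.9, 29.0], [598.4, 50.1, 29.0]] mid [607. 138.  29.] len 176.6 yaw -5.58
[[446.7, 287.1, 10.0], [658.2, 264.7, 10.0], [634.8, 31.2, 10.0], [420.8, 54.0, 10.0]] [540.14591422 159.24385126  10.        ]
205 [[486.9, 143.7, 205.0], [521.0, 141.9, 205.0]]
215 [[488.2, 145.6, 215.0], [519.9, 143.9, 215.0]]
222 [[489.0, 146.9, 222.0], [519.1, 145.3, 222.0]]
230 [[490.0, 148.4, 230.0], [518.3, 146.9, 230.0]]
```

```bash
python3 - <<'E'
from h import *
im=ctrl.get_image('top')
for n,a in [('S',(368.3,251.7)),('M',(369.4,225.9)),('L',(380.8,202.6))]: print(n,back(im,[a],29).round(1))
goal([470.8,176,75],-5.7)
E
```

```text
S [[469.4 172.   29. ]]
M [[541.3 168.3  29. ]]
L [[606.6 136.   29. ]]
row [-0.886 -1.744  3.387] [-0.25 -0.2   1.75] clock 3.93
```

```bash
python3 -m creep '-0.89 -1.74 1 0 0 1.7 1;-0.89 -1.74 2 0 0 1.7 1;-0.89 -1.74 3 0 0 1.7 1;-0.89 -1.74 3.4 0 0 1.7 1;-0.89 -1.74 3.4 0 0 1.7 1;-0.89 -1.74 3.4 0 0 1.7 1'
python3 - <<'E'
from h import *
im=snap('wrist','w3.png'); print(im['state']['eef_pos'],im['state']['tool_rot'],im['state']['force'],im['state']['width'])
np.save('w3.npy',im,allow_pickle=True)
E
```

```text
clock: 4.43
eef_pos: [467.9, 168.4, 71.2]
tool_rot: [3.138, 0.005, -0.105]
force: [0.3, -0.4, -1.0]
width: 28.6
[467.9357393 168.3892811  71.2311329] [ 3.13785096  0.00466511 -0.10506224] [ 0.27090442 -0.38962747 -0.99316229] 28.597623529415692
```

View pics/w3.png

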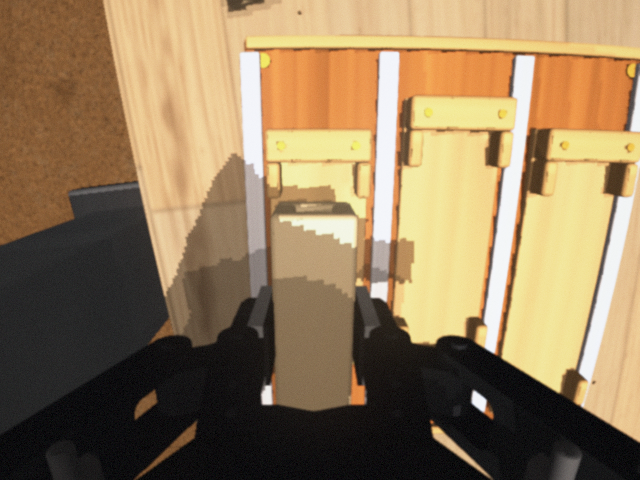

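```bash
python3 -m creep '0 0 0 0 0 0 1;0 0 0 0 0 0 1;0 0 0 0 0 0 1'
python3 - <<'E'
from h import *
im=snap('wrist','w3b.png'); print(im['state']['eef_pos'],im['state']['tool_rot'],im['state']['force'],im['state']['qd'].round(3))
np.save('w3.npy',im,allow_pickle=True)
print(ctrl.read_state()['eef_pos'])
im=cv2.imread('pics/w3b.png'); g=cv2.resize(im[20:320,230:530],None,fx=2,fy=2,interpolation=cv2.INTER_CUBIC)
for k in range(0,300,20):
    cv2.putText(g,str(20+k),(0,int(k*2)+4),0,.35,(255,0,255),1)
    cv2.putText(g,str(230+k),(int(k*2)-8,595),0,.35,(255,0,255),1)
cv2.imwrite('pics/w3c.png',g)
E
```

```text
clock: 4.73
eef_pos: [471.6, 169.4, 74.6]
tool_rot: [-3.14, -0.004, -0.108]
force: [-0.5, 0.1, -0.4]
width: 28.7
[471.61886638 169.44385408  74.64322754] [-3.14021062 -0.00392957 -0.10777116] [-0.47295727  0.10301346 -0.40993319] [-0.007  0.011  0.004  0.007  0.003 -0.005 -0.003]
[471.32145888 169.47432171  74.29481086]
```

View pics/w3c.png

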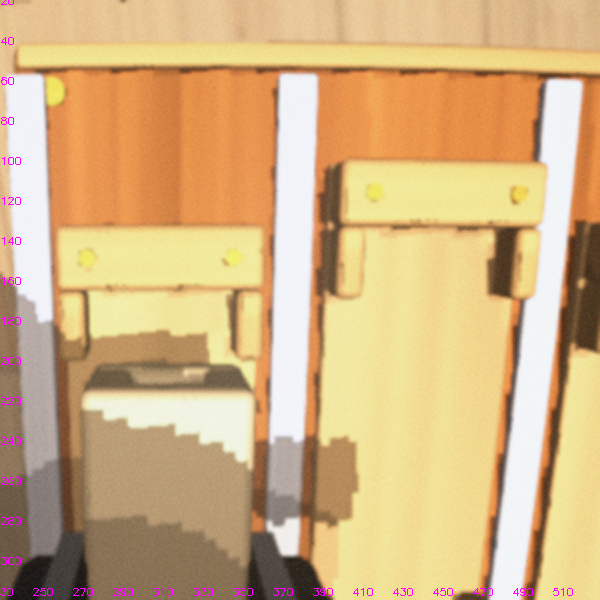

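```bash
python3 - <<'E'
from h import *
im=np.load('w3.npy',allow_pickle=True).item(); print(camT(im)[:3,3])
px=np.array([(160,228),(160,290),(444,161),(440,224)])/2+[230,20]
print(back(im,px,29).round(1))
u=np.array([(83,392),(252,392)])/2+[230,20]
for z in (88,95): print(back(im,u,z).round(1))
px=np.array([(60,233),(262,228)])/2+[230,20]; print(back(im,px,29).round(1))
E
```

```text
[478.05076493 236.72980285 216.54331426]
[[477.4 239.3  29. ]
 [475.7 224.5  29. ]
 [547.2 248.1  29. ]
 [545.8 233.4  29. ]]
[[461.1 212.3  88. ]
 [490.6 209.1  88. ]]
[[462.  213.6  95. ]
 [489.9 210.6  95. ]]
[[453.  240.8  29. ]
 [502.  236.7  29. ]]
```

```bash
python3 - <<'E'
from h import *
print(ctrl.read_state()['eef_pos'])
goal([471,176,26],-5.8)
E
```

```text
[471.32145888 169.47432171  74.29481086]
row [-0.029 -0.16   1.207] [-0.07 -0.19 -0.36] clock 4.78
```

```bash
python3 -m creep '-0.02 -0.16 0.2 0 0 -0.4 1;-0.02 -0.16 0.5 0 0 -0.4 1;-0.02 -0.16 0.8 0 0 -0.4 1;-0.02 -0.16 1.0 0 0 -0.4 1;-0.02 -0.16 1.1 0 0 -0.4 1;-0.02 -0.16 1.18 0 0 -0.4 1;-0.02 -0.16 1.18 0 0 -0.4 1;-0.02 -0.16 1.18 0 0 -0.4 1'
python3 - <<'E'
from h import *
im=snap('wrist','w4.png'); print(im['state']['eef_pos'])
np.save('w4.npy',im,allow_pickle=True)
E
```

```text
clock: 5.45
eef_pos: [469.9, 176.5, 25.5]
tool_rot: [-3.141, -0.0, -0.099]
force: [-0.2, 0.5, -1.6]
width: 29.5
[469.92465821 176.54827353  25.4872561 ]
```

View pics/w4.png

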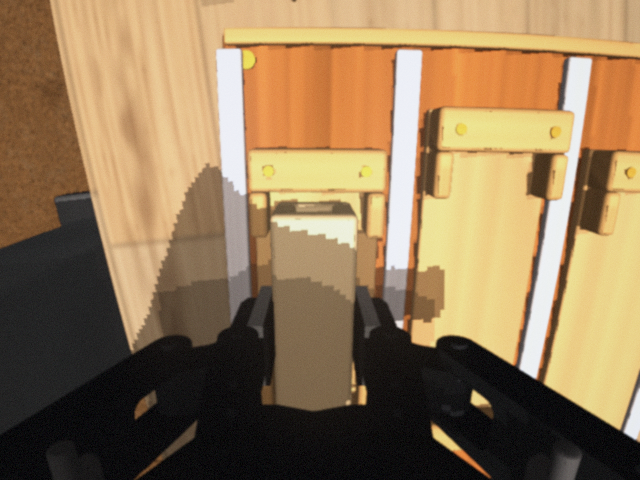

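```bash
python3 - <<'E'
from h import *
im=np.load('w4.npy',allow_pickle=True).item(); print(camT(im)[:3,3])
print(back(im,[(317,191),(317,151),(249,170),(386,170)],29).round(1))
for z in (40,45,50): print(back(im,[(273,216),(356,216)],z).round(1).tolist())
E
```

```text
[476.27895665 243.99616847 167.31484267]
[[475.8 225.1  29. ]
 [477.2 239.6  29. ]
 [451.7 235.3  29. ]
 [501.7 230.4  29. ]]
[[459.8, 219.5, 40.0], [488.5, 216.6, 40.0]]
[[460.4, 220.4, 45.0], [488.0, 217.7, 45.0]]
[[461.1, 221.4, 50.0], [487.5, 218.8, 50.0]]
```

```bash
python3 -m creep '0.03 -0.025 0.03 0 0 0 1;0.03 -0.025 0.06 0 0 0 1;0.03 -0.025 0.06 0 0 0 1'; python3 -m creep '0 0 0.03 0 0 0 1;0 0 0.05 0 0 0 1;0 0 0.05 0 0 0 1'
```

```text
clock: 5.75
eef_pos: [471.1, 177.0, 24.6]
tool_rot: [3.141, -0.001, -0.099]
force: [-4.1, -1.1, 15.5]
width: 29.1
clock: 6.0
eef_pos: [471.1, 177.0, 24.4]
tool_rot: [3.14, -0.003, -0.099]
force: [-7.1, -3.1, 38.1]
width: 28.8
```

```bash
python3 -m creep '0 0 -0.06 0 0 0 1;0 0 -0.06 0 0 0 0.9;0 0 -0.06 0 0 0 0.45;0 0 -0.06 0 0 0 0.45;0 0 -0.06 0 0 0 0.45;0 0 -0.06 0 0 0 0.45;0 0 -0.06 0 0 0 0.45'
```

```text
clock: 6.58
eef_pos: [470.9, 177.2, 22.9]
tool_rot: [3.141, 0.001, -0.099]
force: [-0.6, -0.0, 0.3]
width: 47.1
```

```bash
python3 -m creep '0 0 -0.5 0 0 0 0.45;0 0 -1.2 0 0 0 0.45;0 0 -2 0 0 0 0.45;0 0.5 -3 0 0 0 0;0 1 -4 0 0 0 0;0 1 -4 0 0 0 0;0 1 -4 0 0 0 0'
python3 - <<'E'
from h import *
im=snap('wrist','w5.png'); print(im['state']['eef_pos'])
np.save('w5.npy',im,allow_pickle=True)
goal([562,345,185],10)
E
```

```text
clock: 7.17
eef_pos: [468.6, 136.2, 185.4]
tool_rot: [-3.141, -0.005, -0.102]
force: [-0.4, -0.4, -0.2]
width: 85.3
[468.63701534 136.2369664  185.40347172]
row [ 1.822 -5.415 -0.022] [-1.000e-02 -1.200e-01 -1.578e+01] clock 7.22
```

View pics/w5.png

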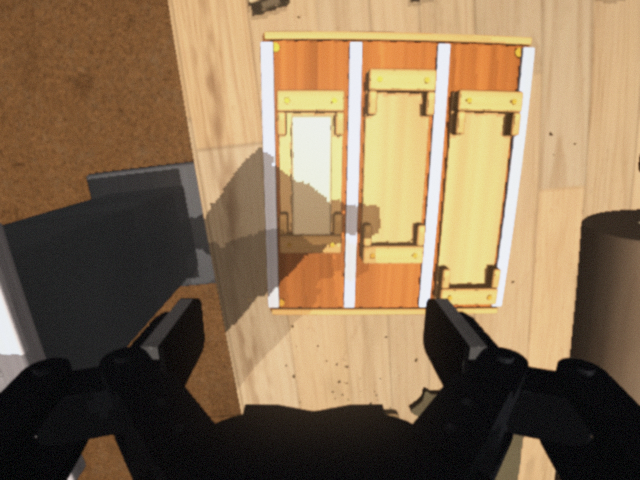

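The short prop is seated between its end blocks (px ~(312,175)). The M and L cradles are both fully in view, so I'll re-measure them.

```bash
python3 - <<'E'
from h import *
im=cv2.imread('pics/w5.png'); g=cv2.resize(im[25:320,260:540],None,fx=2,fy=2,interpolation=cv2.INTER_CUBIC)
for k in range(0,300,25):
    cv2.putText(g,str(25+k),(0,int(k*2)+4),0,.35,(255,0,255),1)
cv2.imwrite('pics/w5c.png',g)
E
```

```text
(no output)
```

View pics/w5c.png

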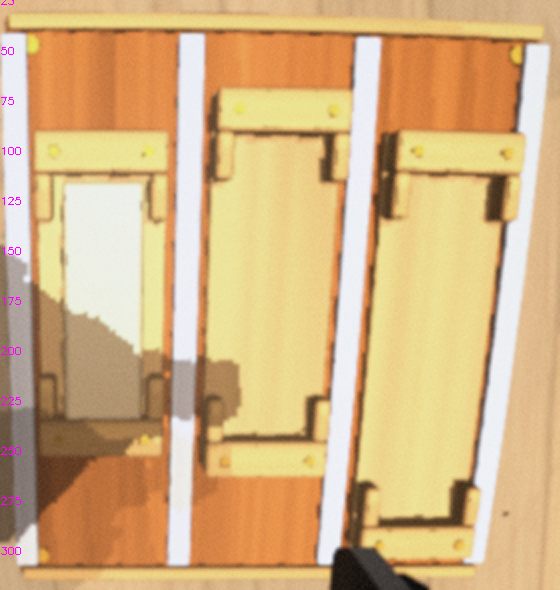

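```bash
python3 - <<'E'
from h import *
im=np.load('w5.npy',allow_pickle=True).item(); print(camT(im)[:3,3])
for n,a,b in [('S',(102,132),(100,455)),('M',(284.5,91),(267,475)),('L',(461,133),(419,557))]:
    P=back(im,np.array([a,b])/2+[260,25],29); d=P[0]-P[1]; print(n,P.round(1).tolist(),'mid',P.mean(0).round(1),'len',np.linalg.norm(d).round(1),'yaw',np.degrees(np.arctan2(-d[0],d[1])).round(2))
p=np.array([(64,182),(143,182),(141,418),(65,418)])/2+[260,25]; P=back(im,p,45); print(P.round(1).tolist(),P.mean(0))
E
```

```text
[474.60790896 203.66248918 327.25906198]
S [[477.7, 238.9, 29.0], [463.7, 112.3, 29.0]] mid [470.7 175.6  29. ] len 127.3 yaw -6.29
M [[547.3, 247.1, 29.0], [533.1, 96.2, 29.0]] mid [540.2 171.7  29. ] len 151.5 yaw -5.39
L [[615.0, 226.5, 29.0], [599.1, 50.8, 29.0]] mid [607.  138.6  29. ] len 176.4 yaw -5.15
[[462.1, 221.3, 45.0], [490.5, 218.4, 45.0], [481.8, 130.6, 45.0], [452.3, 133.7, 45.0]] [471.68277324 175.98813406  45.        ]
```

```bash
python3 -m creep '1.82 -5.4 0 0 0 -15.8 0;1.82 -5.4 0 0 0 -15.8 0;1.82 -5.4 0 0 0 -15.8 0;1.82 -5.4 0 0 0 -15.8 0;1.82 -5.4 0 0 0 -15.8 0;1.82 -5.4 0 0 0 -15.8 0;1.82 -5.4 0 0 0 -15.8 0;1.82 -5.4 0 0 0 -15.8 0;1.82 -5.4 0 0 0 -15.8 0'
python3 - <<'E'
from h import *
im=snap('wrist','w6.png'); print(im['state']['eef_pos'],im['state']['tool_rot'])
np.save('w6.npy',im,allow_pickle=True)
for t in ['prop_medium_mid','prop_long_mid']:
  for d in ctrl.cut_out('wrist',t):
    p=d['pixels'].astype(np.uint8); c=max(cv2.findContours(p,0,2)[0],key=cv2.contourArea)
    print(t,d['score'],d['rect'],p.sum()); b=cv2.boxPoints(cv2.minAreaRect(c)); print(b.round(1).tolist()); P=back(im,b,30); print(P.round(1).tolist(),P.mean(0).round(1),np.linalg.norm(P-np.roll(P,1,0),axis=1).round(1))
E
```

```text
clock: 7.97
eef_pos: [559.6, 344.3, 181.2]
tool_rot: [3.139, 0.003, 0.178]
force: [0.3, -1.1, 0.1]
width: 85.3
[559.59350335 344.30944546 181.19205247] [3.13927593 0.00325475 0.17779437]
prop_medium_mid 0.66 [163.3, 254.1, 403.1, 422.5] 24184
[[134.89999389648438, 401.0], [174.5, 252.0], [406.6000061035156, 313.6000061035156], [367.0, 462.6000061035156]]
[[420.9, 143.6, 30.0], [449.4, 301.3, 30.0], [652.4, 281.2, 30.0], [655.7, 112.4, 30.0]] [544.6 209.6  30. ] [236.8 160.2 204.  168.9]
prop_medium_mid 0.63 [311.0, 127.5, 353.4, 274.3] 5355
[[311.0, 131.0], [350.0, 131.0], [350.0, 273.0], [311.0, 273.0]]
[[544.2, 415.9, 30.0], [573.2, 421.2, 30.0], [596.3, 309.3, 30.0], [564.2, 303.5, 30.0]] [569.5 362.5  30. ] [114.2  29.5 114.3  32.6]
prop_long_mid 0.61 [145.8, 64.7, 210.4, 246.9] 8468
[[144.10000610351562, 65.30000305175781], [193.1999969482422, 60.5], [211.10000610351562, 243.3000030517578], [162.10000610351562, 248.10000610351562]]
[[413.7, 442.0, 30.0], [450.0, 450.9, 30.0], [479.0, 314.2, 30.0], [438.8, 302.7, 30.0]] [445.4 377.4  30. ] [141.5  37.4 139.7  41.8]
```

View pics/w6.png

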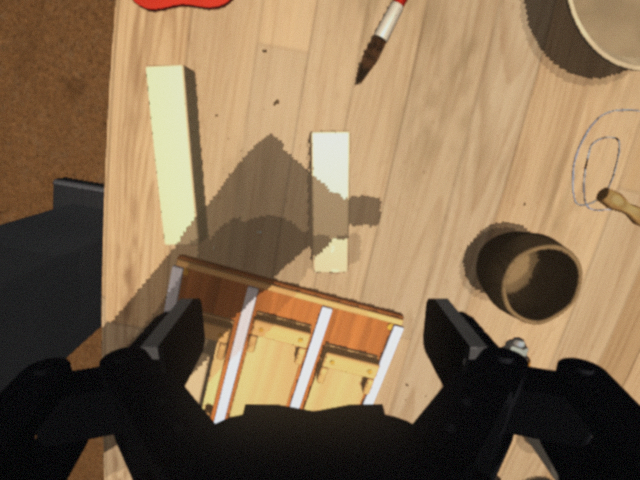

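```bash
python3 - <<'E'
from h import *
im=snap('wrist','w6b.png'); print(im['state']['eef_pos'],im['state']['tool_rot'])
for d in ctrl.cut_out('wrist','prop_medium_mid'):
    p=d['pixels'].astype(np.uint8); c=max(cv2.findContours(p,0,2)[0],key=cv2.contourArea)
    b=cv2.boxPoints(cv2.minAreaRect(c));  P=back(im,b,30); print(P.mean(0).round(1),np.linalg.norm(P-np.roll(P,1,0),axis=1).round(1))
goal([569.5,361.5,7],10.8)
E
```

```text
[560.70980775 343.50530168 182.75425797] [3.14001406e+00 9.25315946e-04 1.75728170e-01]
[569.7 362.7  30. ] [115.9  30.7 115.9  33.9]
row [ 0.285 -0.401  4.409] [ 0.05 -0.   -0.74] clock 8.22
```

```bash
python3 -m creep '0.28 -0.41 1 0 0 -0.7 0;0.28 -0.41 2 0 0 -0.7 0;0.28 -0.41 3 0 0 -0.7 0;0.28 -0.41 3.8 0 0 -0.7 0;0.28 -0.41 4.2 0 0 -0.7 0;0.28 -0.41 4.38 0 0 -0.7 0;0.28 -0.41 4.38 0 0 -0.7 0;0.28 -0.41 4.38 0 0 -0.7 0'
python3 -m creep '0 0 0 0 0 0 1;0 0 0 0 0 0 1;0 0 0 0 0 0 1;0 0 0 0 0 0 1;0 0 0 0 0 0 1;0 0 0 0 0 0 1;0 0 0 0 0 0 1;0 0 0 0 0 0 1'
python3 -c "
from h import *
goal([541.2,165,85],-5.7)"
```

```text
clock: 8.88
eef_pos: [570.0, 364.1, 9.8]
tool_rot: [-3.14, -0.002, 0.189]
force: [-0.0, -0.4, 0.8]
width: 85.5
clock: 9.55
eef_pos: [569.6, 363.7, 9.2]
tool_rot: [-3.141, -0.002, 0.189]
force: [0.3, 0.3, 5.9]
width: 29.3
row [-1.628  4.745 -1.9  ] [-0.04 -0.08 16.52] clock 9.55
```

```bash
python3 -m creep '0 0 -1 0 0 0 1;0 0 -2 0 0 0 1;0 0.5 -2.4 0 0 3 1;-0.5 1.5 -2.4 0 0 9 1;-1 2.5 -2.4 0 0 16.5 1;-1.3 3.5 -2.2 0 0 16.5 1;-1.63 4.5 -2 0 0 16.5 1;-1.63 4.74 -1.9 0 0 16.5 1;-1.63 4.74 -1.9 0 0 16.5 1;-1.63 4.74 -1.9 0 0 16.5 1'
python3 -m creep '0 0 0 0 0 0 1;0 0 0 0 0 0 1'
python3 - <<'E'
from h import *
im=snap('wrist','w7.png'); print(im['state']['eef_pos'],im['state']['tool_rot'],im['state']['qd'].round(3))
np.save('w7.npy',im,allow_pickle=True)
im=cv2.imread('pics/w7.png'); g=cv2.resize(im[20:320,200:500],None,fx=2,fy=2,interpolation=cv2.INTER_CUBIC)
cv2.imwrite('pics/w7c.png',g)
E
```

```text
clock: 10.38
eef_pos: [540.5, 163.1, 83.6]
tool_rot: [3.141, 0.001, -0.102]
force: [1.0, 0.8, -1.4]
width: 28.8
clock: 10.55
eef_pos: [540.7, 167.0, 84.4]
tool_rot: [-3.14, -0.001, -0.097]
force: [-0.7, 0.2, -1.4]
width: 28.5
[540.73243828 167.0307225   84.4394622 ] [-3.13955366e+00 -5.56419754e-04 -9.67721296e-02] [-0.007 -0.     0.001  0.002  0.001  0.002  0.001]
```

View pics/w7c.png

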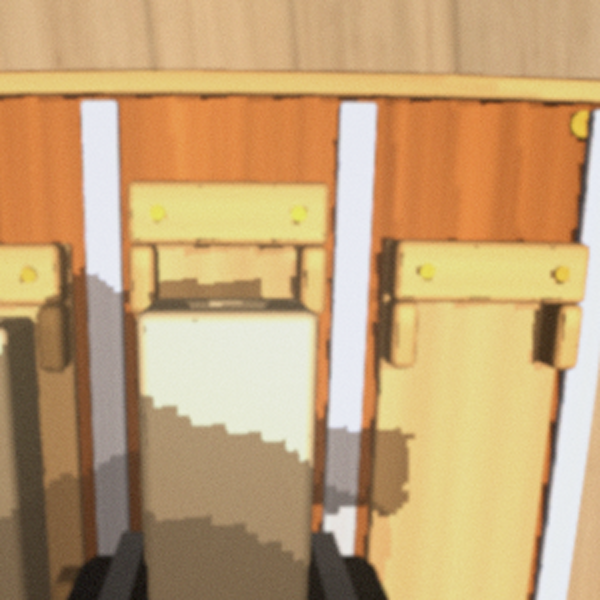

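```bash
python3 - <<'E'
from h import *
im=np.load('w7.npy',allow_pickle=True).item(); print(camT(im)[:3,3])
f=lambda a,z: back(im,np.array(a)/2+[200,20],z).round(1).tolist()
print(f([(229,184),(229,243)],29)); print(f([(139,313),(316,313)],105)); print(f([(139,313),(316,313)],98))
print(f([(493,243)],29))
goal([541.2,172,26],-5.7)
E
```

```text
[546.89834462 234.24625627 226.38482806]
[[548.8, 247.7, 29.0], [547.4, 233.2, 29.0]]
[[531.7, 224.1, 105.0], [560.2, 221.3, 105.0]]
[[530.8, 223.5, 98.0], [560.9, 220.6, 98.0]]
[[615.6, 227.1, 29.0]]
row [ 0.    -0.125  1.46 ] [-0.1  -0.03  0.17] clock 10.6
```

```bash
python3 -m creep '0.01 -0.13 0.3 0 0 0.2 1;0.01 -0.13 0.7 0 0 0.2 1;0.01 -0.13 1.0 0 0 0.2 1;0.01 -0.13 1.25 0 0 0.2 1;0.01 -0.13 1.38 0 0 0.2 1;0.01 -0.13 1.45 0 0 0.2 1;0.01 -0.13 1.45 0 0 0.2 1;0.01 -0.13 1.45 0 0 0.2 1'
python3 - <<'E'
from h import *
im=snap('wrist','w8.png'); print(im['state']['eef_pos'])
np.save('w8.npy',im,allow_pickle=True)
im=cv2.imread('pics/w8.png'); g=cv2.resize(im[20:320,200:500],None,fx=2,fy=2,interpolation=cv2.INTER_CUBIC)
cv2.imwrite('pics/w8c.png',g)
E
```

```text
clock: 11.27
eef_pos: [541.7, 170.1, 26.2]
tool_rot: [-3.141, -0.0, -0.102]
force: [-0.4, 0.5, -1.6]
width: 28.6
[541.72103246 170.11706318  26.2495084 ]
```

View pics/w8c.png

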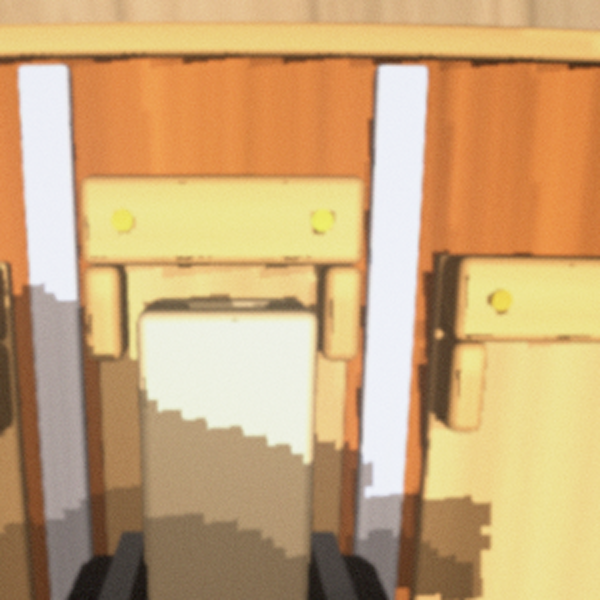

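```bash
python3 -m creep '-0.01 -0.055 0.02 0 0 0 1;-0.01 -0.055 0.05 0 0 0 1;-0.01 -0.055 0.05 0 0 0 1'; python3 -m creep '0 0 0.03 0 0 0 1;0 0 0.05 0 0 0 1;0 0 0.05 0 0 0 1'
```

```text
clock: 11.57
eef_pos: [541.5, 172.4, 24.3]
tool_rot: [-3.141, -0.0, -0.102]
force: [0.1, -0.6, -2.1]
width: 29.0
clock: 11.82
eef_pos: [541.6, 172.3, 24.0]
tool_rot: [3.141, -0.001, -0.102]
force: [-3.9, -1.6, 15.1]
width: 28.9
```

```bash
python3 -m creep '0 0 -0.03 0 0 0 1;0 0 -0.03 0 0 0 0.9;0 0 -0.03 0 0 0 0.45;0 0 -0.03 0 0 0 0.45;0 0 -0.03 0 0 0 0.45;0 0 -0.03 0 0 0 0.45;0 0 -0.03 0 0 0 0.45'
python3 -m creep '0 0 -0.5 0 0 0 0.45;0 0 -1.2 0 0 0 0.45;0 0 -2 0 0 0 0.45;0 0 -3 0 0 0 0;0 0.5 -4 0 0 0 0;0 0.5 -4 0 0 0 0;0 0.5 -4 0 0 0 0'
python3 - <<'E'
from h import *
im=snap('wrist','w9.png'); print(im['state']['eef_pos'])
np.save('w9.npy',im,allow_pickle=True)
goal([444,350,185],11)
E
```

```text
clock: 12.4
eef_pos: [541.3, 172.1, 23.1]
tool_rot: [3.142, 0.0, -0.102]
force: [-0.1, -0.4, -0.9]
width: 47.3
clock: 12.98
eef_pos: [540.8, 151.4, 185.6]
tool_rot: [-3.141, -0.005, -0.105]
force: [-0.4, 0.4, 0.1]
width: 85.5
[540.82214704 151.36665354 185.56563404]
row [-2.892 -4.686 -0.034] [ 1.000e-02 -8.000e-02 -1.695e+01] clock 13.03
```

View pics/w9.png

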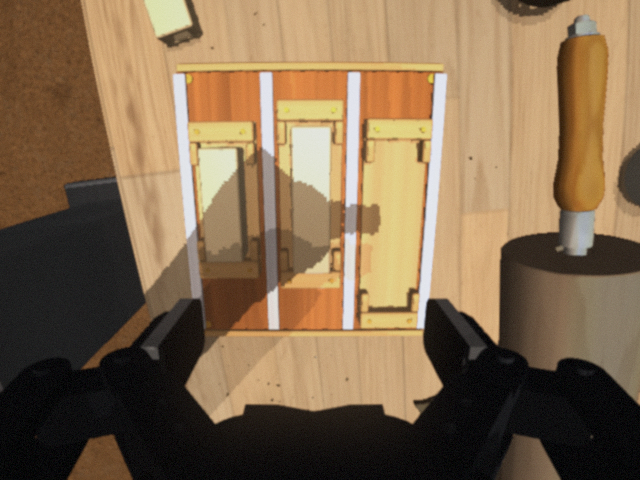

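The medium prop is seated too (px ~(311,200)). Now the long one.

```bash
python3 -m creep '-2.89 -4.69 0 0 0 -17 0;-2.89 -4.69 0 0 0 -17 0;-2.89 -4.69 0 0 0 -17 0;-2.89 -4.69 0 0 0 -17 0;-2.89 -4.69 0 0 0 -17 0;-2.89 -4.69 0 0 0 -17 0;-2.89 -4.69 0 0 0 -17 0;-2.89 -4.69 0 0 0 -17 0;-2.89 -4.69 0 0 0 -17 0;-2.89 -4.69 0 0 0 -17 0'
python3 - <<'E'
from h import *
ctrl.get_image('wrist')
im=snap('wrist','w10.png'); print(im['state']['eef_pos'],im['state']['tool_rot'])
for d in ctrl.cut_out('wrist','prop_long_mid')+ctrl.cut_out('wrist','prop_medium_mid'):
    p=d['pixels'].astype(np.uint8); c=max(cv2.findContours(p,0,2)[0],key=cv2.contourArea)
    b=cv2.boxPoints(cv2.minAreaRect(c));  P=back(im,b,30); print(d['score'],d['rect'],b.round(0).tolist(),P.round(1).tolist(),P.mean(0).round(1),np.linalg.norm(P-np.roll(P,1,0),axis=1).round(1))
E
```

```text
clock: 13.87
eef_pos: [444.3, 348.6, 182.3]
tool_rot: [3.14, 0.001, 0.192]
force: [-0.7, -0.9, 0.4]
width: 85.5
[444.40190942 348.73869902 182.58189029] [3.14005208e+00 8.06784533e-04 1.91539812e-01]
0.91 [296.1, 96.9, 338.1, 275.1] [[297.0, 98.0], [336.0, 98.0], [336.0, 273.0], [297.0, 273.0]] [[413.5, 441.9, 30.0], [442.1, 447.5, 30.0], [470.6, 311.7, 30.0], [438.5, 305.4, 30.0]] [441.2 376.6  30. ] [138.7  29.1 138.8  32.7]
0.6 [265.4, 279.2, 512.9, 422.0] [[263.0, 402.0], [296.0, 277.0], [459.0, 321.0], [425.0, 446.0]] [[429.8, 171.5, 30.0], [438.8, 301.4, 30.0], [586.9, 287.5, 30.0], [596.8, 148.4, 30.0]] [513.  227.2  30. ] [168.6 130.3 148.8 139.5]
0.88 [362.9, 358.7, 418.9, 419.1] [[362.0, 403.0], [381.0, 356.0], [421.0, 373.0], [401.0, 420.0]] [[522.0, 187.9, 30.0], [527.7, 241.0, 30.0], [568.2, 230.4, 30.0], [564.3, 175.8, 30.0]] [545.6 208.8  30. ] [44.  53.3 41.8 54.8]
```

View pics/w10.png

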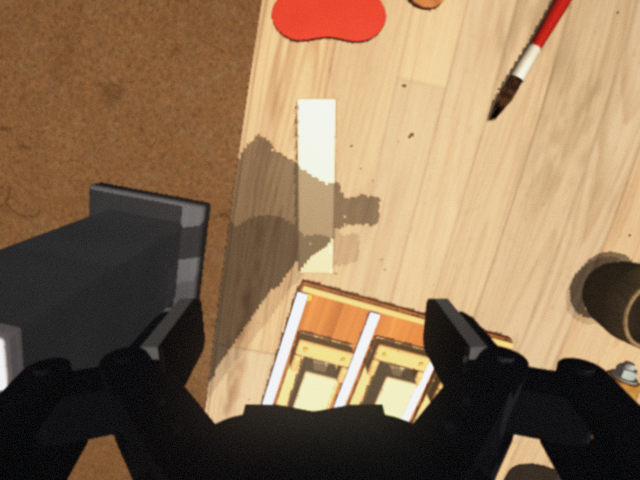

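```bash
python3 - <<'E'
from h import *
goal([441.5,377,7],10.8)
E
```

```text
row [ 0.065 -0.687  4.404] [0.03 0.   0.22] clock 14.07
```

```bash
python3 -m creep '0.06 -0.69 1 0 0 0.2 0;0.06 -0.69 2 0 0 0.2 0;0.06 -0.69 3 0 0 0.2 0;0.06 -0.69 3.8 0 0 0.2 0;0.06 -0.69 4.2 0 0 0.2 0;0.06 -0.69 4.38 0 0 0.2 0;0.06 -0.69 4.38 0 0 0.2 0;0.06 -0.69 4.38 0 0 0.2 0'
python3 -m creep '0 0 0 0 0 0 1;0 0 0 0 0 0 1;0 0 0 0 0 0 1;0 0 0 0 0 0 1;0 0 0 0 0 0 1;0 0 0 0 0 0 1;0 0 0 0 0 0 1;0 0 0 0 0 0 1'
python3 -c "
from h import *
goal([608,133,100],-5.7)"
```

```text
clock: 14.73
eef_pos: [441.0, 378.7, 8.9]
tool_rot: [-3.141, -0.001, 0.19]
force: [0.5, -0.4, 0.6]
width: 85.2
clock: 15.4
eef_pos: [441.1, 378.7, 9.1]
tool_rot: [-3.141, -0.002, 0.191]
force: [0.2, -0.4, 6.5]
width: 28.4
row [ 2.937  6.819 -2.272] [-0.04 -0.08 16.62] clock 15.4
```

```bash
python3 -m creep '0 0 -1 0 0 0 1;0 0 -2 0 0 0 1;0 0 -3 0 0 0 1;0.5 1 -3.3 0 0 7 1;0.9 2 -3.3 0 0 14 1;1.3 3 -3.3 0 0 16.6 1;1.7 4 -3.3 0 0 16.6 1;2.1 5 -3.3 0 0 16.6 1;2.5 6 -3 0 0 16.6 1;2.93 6.8 -2.6 0 0 16.6 1'
python3 -c "
from h import *
goal([608,133,100],-5.7)"
```

```text
clock: 16.23
eef_pos: [602.6, 138.7, 117.0]
tool_rot: [3.141, -0.002, -0.1]
force: [0.1, 0.7, -1.9]
width: 28.5
row [0.146 0.13  0.425] [ 0.01 -0.14 -0.02] clock 16.23
```

```bash
python3 -m creep '0 0 0.35 0 0 0 1;0 0 0.35 0 0 0 1;0 0 0.35 0 0 0 1;0 0 0.35 0 0 0 1'
python3 - <<'E'
from h import *
im=snap('wrist','w11.png'); print(im['state']['eef_pos'],im['state']['tool_rot'],im['state']['qd'].round(3))
np.save('w11.npy',im,allow_pickle=True)
im=cv2.imread('pics/w11.png'); g=cv2.resize(im[20:320,200:500],None,fx=2,fy=2,interpolation=cv2.INTER_CUBIC)
cv2.imwrite('pics/w11c.png',g)
E
```

```text
clock: 16.57
eef_pos: [600.5, 143.1, 102.5]
tool_rot: [-3.14, 0.0, -0.097]
force: [-0.1, 0.3, -1.1]
width: 29.0
[600.53939887 143.09512414 102.48734145] [-3.14006186e+00  1.96867547e-04 -9.68069546e-02] [-0.015 -0.013 -0.007 -0.008  0.004 -0.    -0.001]
```

View pics/w11c.png

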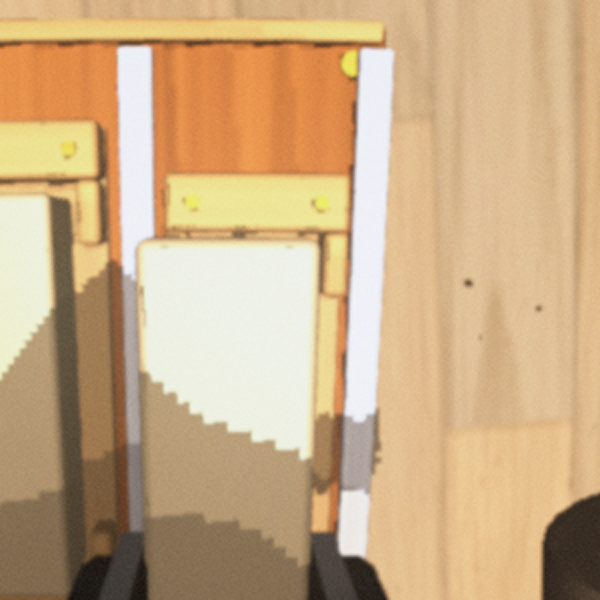

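```bash
python3 - <<'E'
from h import *
im=np.load('w11.npy',allow_pickle=True).item(); print(camT(im)[:3,3])
f=lambda a,z: back(im,np.array(a)/2+[200,20],z).round(1).tolist()
print(f([(258,175),(258,232)],29)); print(f([(138,241),(320,241)],123)); print(f([(138,241),(320,241)],116))
s=ctrl.read_state();print(s['eef_pos'])
goal([608,139,60],-5.7)
E
```

```text
[606.82175458 210.37222741 244.39867151]
[[616.9, 226.6, 29.0], [615.6, 211.3, 29.0]]
[[592.8, 211.4, 123.0], [621.4, 208.6, 123.0]]
[[592.0, 211.5, 116.0], [622.2, 208.5, 116.0]]
[600.74059892 143.38862339 102.86935426]
row [0.191 0.093 1.072] [-0.09 -0.04  0.19] clock 16.62
```

```bash
python3 -m creep '0.2 0.085 0.3 0 0 0.2 1;0.2 0.085 0.6 0 0 0.2 1;0.2 0.085 0.9 0 0 0.2 1;0.2 0.085 1.2 0 0 0.2 1;0.2 0.085 1.5 0 0 0.2 1;0.2 0.085 1.7 0 0 0.2 1;0.2 0.085 1.85 0 0 0.2 1;0.2 0.085 1.87 0 0 0.2 1;0.2 0.085 1.87 0 0 0.2 1;0.2 0.085 1.87 0 0 0.2 1'
python3 - <<'E'
from h import *
im=snap('wrist','w12.png'); print(im['state']['eef_pos'])
np.save('w12.npy',im,allow_pickle=True)
im=cv2.imread('pics/w12.png'); g=cv2.resize(im[20:320,200:500],None,fx=2,fy=2,interpolation=cv2.INTER_CUBIC)
cv2.imwrite('pics/w12c.png',g)
E
```

```text
clock: 17.45
eef_pos: [609.1, 137.4, 27.5]
tool_rot: [-3.141, -0.001, -0.102]
force: [-0.6, 0.4, -1.8]
width: 29.1
[609.08908538 137.39701168  27.54015922]
```

View pics/w12c.png

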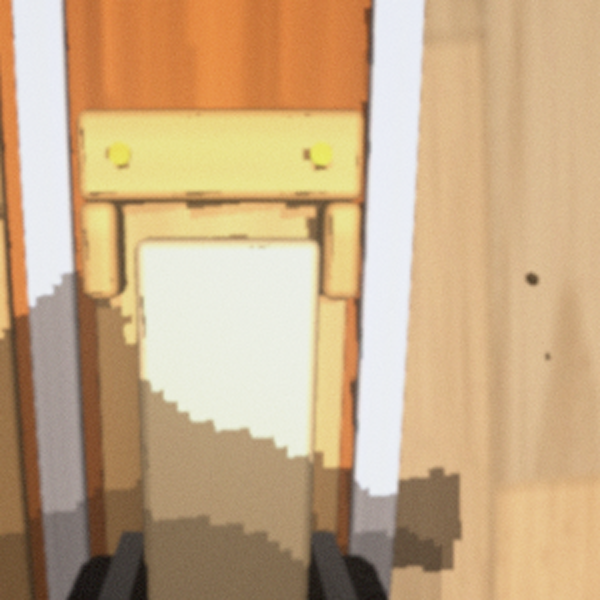

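```bash
python3 - <<'E'
from h import *
im=np.load('w12.npy',allow_pickle=True).item()
f=lambda a,z: back(im,np.array(a)/2+[200,20],z).round(1).tolist()
print(f([(221,110),(221,198)],29)); print(f([(138,240),(320,240)],48))
print(ctrl.read_state()['eef_pos'])
E
```

```text
[[616.9, 226.8, 29.0], [615.4, 211.9, 29.0]]
[[601.7, 205.9, 48.0], [630.3, 203.0, 48.0]]
[609.23338043 137.37591846  27.77378775]
```

```bash
python3 -m creep '-0.025 -0.055 0.03 0 0 0 1;-0.025 -0.055 0.06 0 0 0 1;-0.025 -0.055 0.08 0 0 0 1;-0.025 -0.055 0.08 0 0 0 1'; python3 -m creep '0 0 0.03 0 0 0 1;0 0 0.05 0 0 0 1;0 0 0.05 0 0 0 1'
```

```text
clock: 17.83
eef_pos: [608.1, 139.7, 24.1]
tool_rot: [-3.141, -0.0, -0.102]
force: [-0.4, 0.9, 0.0]
width: 28.8
clock: 18.08
eef_pos: [608.1, 139.6, 24.0]
tool_rot: [3.141, -0.001, -0.102]
force: [-3.5, -0.9, 13.8]
width: 28.3
```

Contact came at floor height (9.1 + 15 = 24.1). Releasing.

```bash
python3 -m creep '0 0 -0.03 0 0 0 1;0 0 -0.03 0 0 0 0.9;0 0 -0.03 0 0 0 0.45;0 0 -0.03 0 0 0 0.45;0 0 -0.03 0 0 0 0.45;0 0 -0.03 0 0 0 0.45;0 0 -0.03 0 0 0 0.45'
python3 -m creep '0 0 -0.5 0 0 0 0.45;0 0 -1.2 0 0 0 0.45;0 0 -2 0 0 0 0.45;0 0 -3 0 0 0 0.45;-1 0 -4 0 0 0 0.45;-1.5 0 -4 0 0 0 0.45;-1.5 0 -4 0 0 0 0.45;-1.5 0 -4 0 0 0 0.45'
python3 - <<'E'
from h import *
im=snap('wrist','w13.png'); print(im['state']['eef_pos'])
np.save('w13.npy',im,allow_pickle=True)
g=cv2.resize(cv2.imread('pics/w13.png')[20:350,130:480],None,fx=1.8,fy=1.8,interpolation=cv2.INTER_CUBIC)
cv2.imwrite('pics/w13c.png',g)
im=snap('scene','s13.png'); g=im['img'][170:290,270:430,::-1]; cv2.imwrite('pics/s13c.png',cv2.resize(g,None,fx=4.5,fy=4.5,interpolation=cv2.INTER_CUBIC))
E
```

```text
clock: 18.67
eef_pos: [607.9, 139.4, 22.9]
tool_rot: [3.142, 0.0, -0.103]
force: [0.1, 0.1, 0.1]
width: 47.0
clock: 19.33
eef_pos: [547.5, 145.9, 184.3]
tool_rot: [3.141, -0.002, -0.101]
force: [1.6, -0.5, -0.2]
width: 46.9
[547.47281252 145.8598992  184.33726206]
```

View pics/w13c.png

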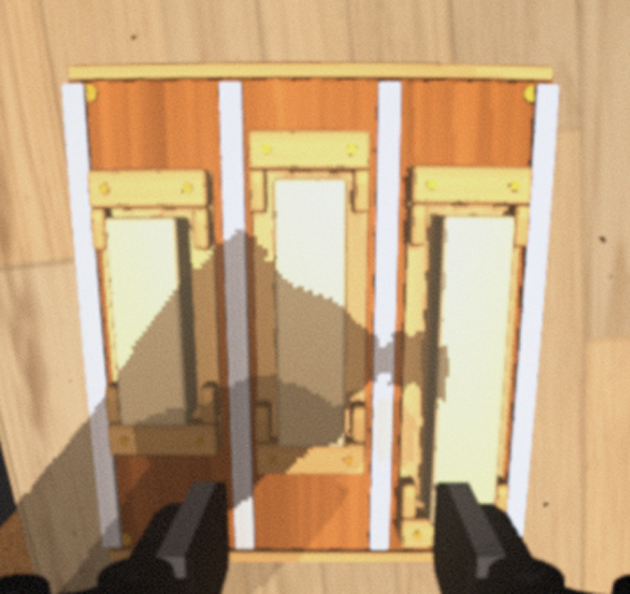

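View pics/s13c.png

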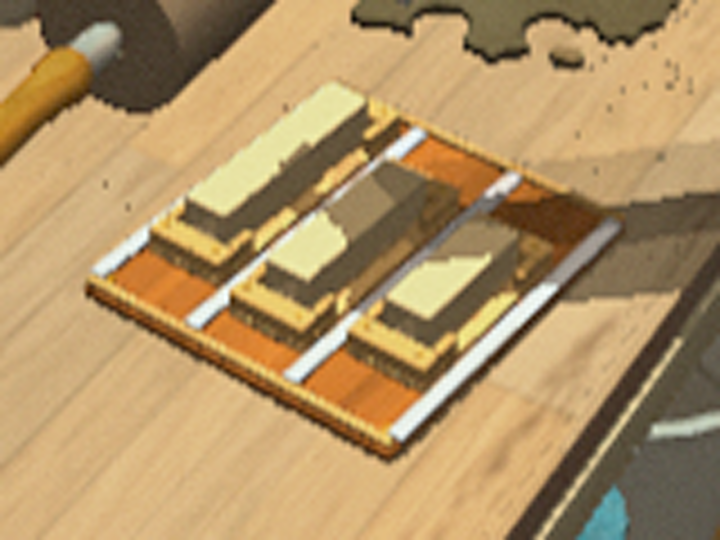

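S and M are clearly seated. In this view the long prop's near end is hidden by a finger, so I'll take one more look from farther back.

```bash
python3 -m creep '0 1.5 -0.3 0 0 0 0.45;0 1.5 -0.3 0 0 0 0.45;0 1.5 -0.3 0 0 0 0.45;0 1.5 -0.3 0 0 0 0.45'
python3 - <<'E'
from h import *
im=snap('wrist','w14.png'); print(im['state']['eef_pos'])
np.save('w14.npy',im,allow_pickle=True)
g=cv2.resize(cv2.imread('pics/w14.png')[0:330,130:480],None,fx=1.8,fy=1.8,interpolation=cv2.INTER_CUBIC)
cv2.imwrite('pics/w14c.png',g)
E
```

```text
clock: 19.77
eef_pos: [542.9, 84.1, 194.3]
tool_rot: [3.141, 0.001, -0.106]
force: [-0.1, 0.9, -0.1]
width: 47.1
[542.88606233  84.0813116  194.25060322]
```

View pics/w14c.png

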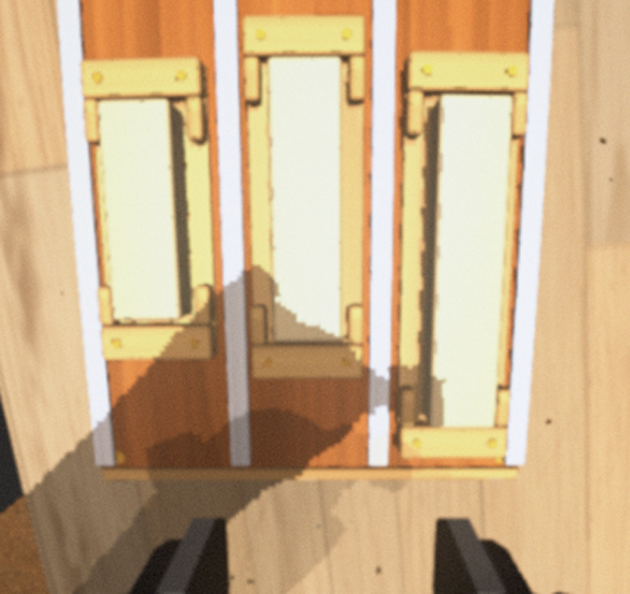

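All three props lie between their end blocks in the correct rows, and the arm is clear. Handing in.

```bash
python3 -c "
from cell import ctrl
print(ctrl.finish_job())"
```

```text
the job is handed in; nothing more can be done
None
```

All three props are in their rows: short nearest the robot, medium in the middle, long farthest. I handed the job in at about 20 s on the clock, against the 72 s limit.

- **Placing:** I found each cradle with the wrist camera, and the overhead camera agreed to about 3 mm. Each prop then went down until it made contact. That came within about 0.2 mm of the cradle-floor height for the medium and long props, and at a reading matching the floor for the short one.
- **Last checks:** The final wrist picture shows every prop between both of its end blocks. An earlier scene view shows them lying level. The gripper was open and about 190 mm above the table when I handed in.
- **What disagreed:** Wrist-camera measurements of the rack came out 2–3% short of the stated dimensions. I allowed for this by using midpoints and the gap between each prop and its end block.
- **Highest force:** The largest reading was about 38 N at the wrist, while I pressed the short prop down to confirm it was on the floor.

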